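# Zero the torque checker and present the driver over its socket

### The job

The bench torque checker still shows its last peak. First turn the reset knob in the middle of its dial anticlockwise until the peak pointer is fully back at its zero stop; only then draw the wood-handled driver out of its slanted stand, turn it upright with the blade down, and hold it still directly over the checker's socket with the tip about 3 cm above the socket's mouth. Finish while still holding it there, with the pointer at zero, nothing touching the checker or the stand, and the small loose parts left where they lie.

Things in the scene. Friction and masses are not known exactly. Their poses are not given: they have to be found in the camera images.
- checker: Fixed bench torque checker: grey flat box 120 (x) x 200 (y) x 56 mm high. Origin: centre of its underside on the work surface; z up. On its top at (0, -45) mm a round white dial 94 mm across with the reset knob at its centre; at (0, +60) mm the steel socket, a 28 mm square block standing 24 mm above the top. It stands left or right of the driver stand, turned up to 0.3 rad.
- knob_grip (a point): Centre of the reset knob, on its vertical axis, half-way up. The knob is a round black fluted cylinder 30 mm across and 22 mm tall, from 63 to 85 mm above the work surface (this point: 74 mm); the thin black pointer under it turns with it. It can be gripped from above at any yaw.
- peak_knob (a joint): Angle of reset knob and peak pointer (rad): 0 = at the zero stop (pointer along the checker's +x, away from the robot), growing clockwise seen from above; starts at 0.6 to 1.35. Turned anticlockwise it falls to 0 and meets a hard stop. Light friction (0.02 N m); stays where it is left.
- socket (a point): Centre of the socket's mouth on the checker, the level top face of the 28 mm steel block, 0.080 m above the work surface; axes as the checker's (z up). The hole is 16 mm across.
- stand: Fixed driver stand: dark base plate 150 x 75 x 8 mm (centre 20 mm along +x from the origin), 34 mm square aluminium collar, 60 mm long, open below, between two cheeks 44 mm apart over all. Origin: on the work surface below the bore's mouth; z up. The bore (12 mm) leans 0.60 rad from vertical towards the robot: outward direction in stand axes (-0.565, 0, 0.825). Turned up to 0.3 rad.
- stand_mouth (a point): Centre of the bore's mouth, 0.102 m above the work surface; the driver's handle rests on it. Axes as the stand's.
- driver_handle (a point): Centre of the driver's wooden handle, on its axis. Driver 186 mm long; handle round, 22 mm thick, 85 mm long; shank 8 mm, blade 10 mm wide. This point's +y runs from blade to butt: tip 143 mm along -y, butt 43 mm along +y. In the stand the whole handle is out of the bore and 101 mm of shank and blade are in it: draw it 0.11 m along its axis to free it (it sags up to 0.08 rad in the bore).
- driver_tip (a point): Tip of the driver's blade, on its axis; axes as those of the handle point.
- spacer: Bystander: bright metal ring, 32 mm across, 16 mm high; loose. Origin at the centre of its underside.
- bearing: Bystander: ball bearing, 42 mm across, 12 mm high; loose. Origin at the centre of its underside.
- nut_black: Bystander: black hexagon nut, 33 x 38 x 20 mm; loose. Origin at the centre of its underside.
Mind the look-alikes: they are no part of the job. Leave any green look-alike of the part that bears driver_handle alone.

How it is judged (in metres and radians):
On the way, in this order (a step that is already met when the one before it is completed fails the run):
1. the reset knob is turned back to its zero stop (value of joint peak_knob below 0.08 rad), for 0.2 s.
2. the driver is drawn out of the stand and raised (distance between driver_tip and stand_mouth above 0.02 m and z of driver_tip in the frame of stand_mouth above 0 m and contact force between driver and stand below 0.1 N and contact force between the fingers and driver above 0.5 N), for 0.1 s.
At the end, for the whole second after the job is handed in: Gripper holds the driver upright within 0.2 rad, blade down, tip within 20 mm sideways of the socket's centre and 8 to 60 mm above its mouth, at rest; robot and driver touch neither checker nor stand; pointer within 0.08 rad of zero; driver drawn only after zeroing; parts moved under 20 mm (value of joint peak_knob below 0.08 rad and horizontal distance between driver_tip and socket below 0.02 m and z of driver_tip in the frame of socket between 0.008 and 0.06 m and angle between driver_handle's own y axis and vertical below 0.2 rad and linear speed of driver below 0.03 m/s and contact force between the fingers and driver above 0.5 N and contact force between each of driver, the arm, the fingers and checker below 0.1 N and contact force between each of driver, the arm, the fingers and stand below 0.1 N); the arm keeps its last pose, push and grip.
It fails at once if the driver is drawn before the pointer is back at zero (distance of driver_handle from where it was at the start of the episode above 0.03 m and value of joint peak_knob above 0.12 rad).
It fails at once if the loose spacer ring is moved from its place (distance of spacer from where it was at the start of the episode above 0.02 m).
It fails at once if the loose bearing is moved from its place (distance of bearing from where it was at the start of the episode above 0.02 m).
It fails at once if the loose black nut is moved from its place (distance of nut_black from where it was at the start of the episode above 0.02 m).
It also fails if it takes over 54 s, if anything falls off the work surface, if the arm or the gripper's body presses on something with over 40 N, if the wrist force passes 120 N, or if a joint passes its speed limit or range.

### The arm

A 6-joint arm with a two-finger parallel gripper is mounted at the origin on a cart in front of the work surface, level with it; the furniture and walls round the work are solid. World frame = base frame: x ahead of the robot, y to its left, z up, the work surface at z = 0. Lengths are in m, angles in degrees, forces in N, time in s.
With the tool pointing down it reaches from about 0.25 to 0.775 m from the base axis. Payload 4 kg.
Tool frame: the origin (TCP) lies midway between the tips of the shut fingers; the grasp point (between the pads) lies 19 mm behind it; z points along the fingers, y is the line along which they close (so a half turn about z gives the same grasp; the last joint's range is limited). The gripper opens to 94 mm and grips with 3 to 60 N. Pads are 16 mm wide; open, the fingers measure 119 mm over their backs; the gripper's body (75 mm by 177 mm) begins 78 mm behind the grasp point.
Start: joints at [57.233, 4.996, 78.535, -0, 96.463, -5.907], TCP at [0.249, 0.491, 0.206] pointing down, gripper open.
Joint ranges: [-177.83, 177.83], [-43.37, 116.18], [15.69, 146.23], [-61.86, 241.86], [9.47, 152.12], [-147.06, 147.06]. Speed limits (degrees/s): [159.86, 159.86, 180, 180, 180, 180].

### API

Orientations are given as [roll, pitch, yaw] about the fixed x, y, z axes, in that order (R = Rz(yaw) Ry(pitch) Rx(roll)).
In Python, from bench import ctrl, viewer, hand_in gives the robot as it stands.
- The arm moves only by the tool carry_out, never from a script. Its argument "increments" is a list of rows, each a list of 3 entries, a list of its own where there are three numbers: the closure, from -1 (fully open) to 1 (shut), so that 0 is half open, then the shift along the tool's x, y, z scaled (see below), then the turn about the tool's z scaled (see below). In form: [[hand, [tx, ty, tz], roll], ...]. A call has 1 to 12 rows; each row is the pose to reach, as a shift and turn from the pose commanded when the call began, along the tool's axes at that moment; what a row does not reach only later rows make up. The controller multiplies each number of a shift by 0.15 m and each number of a turn by 45 degrees. A row lasts 1/10 s, in which the tool goes at most 50 mm and 8.59 degrees, less where a joint would pass 70% of its speed; a pose out of reach is approached as far as the arm can. A call with a number of a shift or a turn outside -1 to 1 is refused whole. A call with a gripper value outside its range is refused whole. The fingers move at their own pace and stop on an object; "squeeze" is the grip in N (left out, the last holds). Time passes only in rows, so rows that repeat a pose let the fingers close. It gives the time, the measured TCP pose, the force, the opening and the grip force at its end, in the units of the state.
- ctrl.state(): the state, without advancing time (a new reading comes with each control period).
- viewer.camera(name): name is "side" or "top"; returns (picture, depth): 420x560x3 uint8, blue, green, red; 420x560 float32, m along the optical axis (not along the pixel's ray), 0 where there is no reading.
- viewer.get_calibration(name): a dict with "mtx" (3x3 intrinsics, pixels), "view" (4x4, takes a point from world to camera coordinates). Camera axes: x right, y down, z forward; pixel columns grow to the right and rows downward; lengths in m; the calibration is good to about 2 mm. A picture is of the moment at which its call begins. get_calibration takes no time and is no camera call.
- hand_in(): hands the job in; it is judged then, once.
The state is a dict: "time_s": time; "joint_positions": joint angles; "joint_vel": joint speeds; "joint_efforts": joint torques, N m; "ee_pos": TCP position; "tool_rot": TCP orientation; "wrist_force": force on the tool from outside, world axes, zero at the start; "torque": the same for the moment, N m; "opening": opening from 0.0 (shut) to 1.0 (fully open); "gripper_force": force on a finger pad.
Only numpy, scipy, OpenCV 4.12 (cv2) and the standard library are available. Lean on these libraries where they do the work, as an engineer would, in place of code of your own. Each camera call takes 0.05 s, during which the arm holds its last target. There are 200 camera calls.

## Working session

There is one attempt and no reset: what is moved stays moved. The work goes in short steps, Python scripts to look and compute and a tool call to move; the robot and the scene stay as the last step left them, time stands still between calls to the robot, and variables do not carry over. Pictures are saved under pics/ and viewed, at most 10 in all, crops included, and the job is handed in when it is done.

Besides the shell and the picture viewer there is one more tool, called after "Request:" as name(argument=value, ...), one argument or row to a line, values as JSON. carry_out: Moves the arm, as the interface text tells. Shifts and turns lie within -1 to 1; 1 stands for 0.15 m of shift or 45 degrees of turn. Its arguments: {"type":"object","properties":{"increments":{"type":"array","items":{"type":"array"}},"squeeze":{"type":"number"}},"required":["increments"]}

```bash
mkdir -p pics; ls; python3 - <<'E'
from bench import ctrl, viewer
import cv2,numpy as np
for n in("side","top"):
    p,d=viewer.camera(n); cv2.imwrite(f"pics/{n}0.png",p); np.save(f"{n}0.npy",d)
    c=viewer.get_calibration(n); print(n,np.round(c["mtx"],1).tolist(),np.round(c["view"],3).tolist())
print(ctrl.state())
E
```

```text
pics
side [[524.5, 0.0, 277.8], [0.0, 524.5, 206.3], [0.0, 0.0, 1.0]] [[-0.97, -0.243, -0.003, 0.518], [-0.143, 0.579, -0.803, 0.185], [0.197, -0.778, -0.596, 1.065], [0.0, 0.0, 0.0, 1.0]]
top [[454.1, 0.0, 280.5], [0.0, 454.1, 211.6], [0.0, 0.0, 1.0]] [[0.016, -1.0, 0.015, -0.068], [-0.997, -0.018, -0.081, 0.526], [0.081, -0.013, -0.997, 1.196], [0.0, 0.0, 0.0, 1.0]]
{'time_s': 0.1, 'joint_positions': array([ 5.72307545e+01,  5.03333785e+00,  7.86133041e+01,  1.73930703e-03,
        9.64647939e+01, -5.90834451e+00]), 'joint_vel': array([ 0.07771641,  0.04430226, -0.17609892,  0.10759899, -0.07358352,
        0.08385382]), 'joint_efforts': array([ 2.49119832e-03, -3.41254520e+01, -3.03300154e+01,  7.20453076e-02,
        3.04250023e-02, -8.59314378e-05]), 'ee_pos': array([0.24824155, 0.49024089, 0.20446053]), 'tool_rot': array([-1.79889334e+02, -1.31903501e-02,  1.53139280e+02]), 'wrist_force': array([ 0.65186308,  0.24665928, -0.30996056]), 'torque': array([-0.01135098, -0.00510658,  0.01094596]), 'gripper_force': 0.0, 'opening': 1.000270213367014}
```

View pics/top0.png

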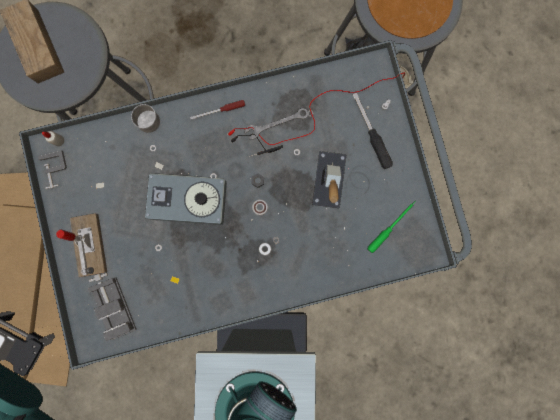

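View pics/side0.png

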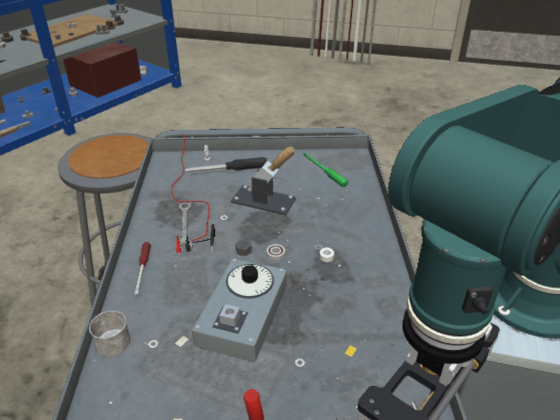

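Top view: wood-handled driver in its stand at (334,190). Look-alikes are the red driver (232,107), the black-handled driver (378,145) and the green one (390,228). The checker's knob is at about (202,199) and its socket at about (161,196). Loose parts are the nut (258,181), bearing (260,207) and spacer (265,249). I choose the wooden handle.

```bash
cat > h.py <<'E'
import numpy as np,cv2
from bench import ctrl,viewer
def ray(n,u,v):
    c=viewer.get_calibration(n);K,V=np.array(c["mtx"]),np.array(c["view"])
    R,t=V[:3,:3],V[:3,3]; return -R.T@t, R.T@np.linalg.inv(K)@[u,v,1]
def onz(n,u,v,z):
    o,d=ray(n,u,v); return o+d*(z-o[2])/d[2]
def cloud(n,d):
    c=viewer.get_calibration(n);K,V=np.array(c["mtx"]),np.array(c["view"])
    v,u=np.mgrid[:d.shape[0],:d.shape[1]]
    P=np.stack([(u-K[0,2])/K[0,0]*d,(v-K[1,2])/K[1,1]*d,d],-1)
    return (P-V[:3,3])@V[:3,:3]
def proj(n,p):
    c=viewer.get_calibration(n);q=c["mtx"]@(np.array(c["view"])@[*p,1])[:3];return q[:2]/q[2]
E
python3 - <<'E'
from h import *
t=cv2.imread("pics/top0.png");s=cv2.imread("pics/side0.png")
a=cv2.resize(t[165:230,140:240],(800,520)[0:2] and (400,260),interpolation=cv2.INTER_CUBIC)
b=cv2.resize(t[140:220,305:365],(300,400),interpolation=cv2.INTER_CUBIC)
c=cv2.resize(s[140:220,225:305],(400,400)[:2],interpolation=cv2.INTER_CUBIC)
W=np.zeros((600,800,3),np.uint8);W[:260,:400]=a;W[:400,400:700]=b
W[260:600,0:400]=c[:340];cv2.imwrite("pics/crop1.png",W)
for n,I in(("top",t),("side",s)):
    d=np.load(n+"0.npy");P=cloud(n,d)
    hsv=cv2.cvtColor(I,cv2.COLOR_BGR2HSV)
    m=cv2.inRange(hsv,(5,70,60),(25,255,255))&np.uint8(255*((P[...,2]>.06)&(P[...,2]<.3)&(P[...,0]>.3)&(P[...,0]<.9)&(abs(P[...,1])<.4)))
    k,l,st,ce=cv2.connectedComponentsWithStats(m)
    for i in range(1,k):
        if st[i,4]>15:
            q=P[l==i];print(n,"wood",st[i],ce[i].round(1),q.mean(0).round(3)); u,sv,vt=np.linalg.svd(q-q.mean(0));print(vt[0].round(3),np.ptp((q-q.mean(0))@vt[0]))
    # checker top by height
    z=P[...,2]
    for lo,hi,nm in((.048,.0595,"boxtop/dial"),(.075,.095,"high")):
        m=np.uint8(255*((z>lo)&(z<hi)&(P[...,0]>.3)&(P[...,0]<.8)&(P[...,1]>-.0)&(P[...,1]<.4)))
        k,l,st,ce=cv2.connectedComponentsWithStats(m)
        for i in range(1,k):
            if st[i,4]>25:
                q=P[l==i];r=cv2.minAreaRect(np.float32(q[:,:2]*1000));print(n,nm,st[i].tolist(),q.mean(0).round(3),np.round(r[0]),np.round(r[1]),round(r[2],1))
E
```

```text
top wood [329 180  10  23 172] [333.  191.8] [ 0.567 -0.183  0.152]
[-0.687  0.064  0.724] 0.08627195992176333
top boxtop/dial [145, 173, 80, 51, 2382] [0.555 0.195 0.056] [556. 192.] [200. 120.] 87.1
top high [154, 190, 12, 12, 97] [0.559 0.252 0.08 ] [559. 252.] [28. 28.] 1.3
top high [194, 192, 13, 13, 117] [0.553 0.147 0.085] [554. 147.] [29. 31.] 69.7
side wood [269 147  25  23 235] [282.  157.7] [ 0.568 -0.178  0.143]
[ 0.628 -0.022 -0.778] 0.08223011774325409
side boxtop/dial [192, 259, 94, 89, 3890] [0.553 0.209 0.056] [557. 193.] [202. 121.] 87.1
side boxtop/dial [99, 311, 18, 5, 33] [0.787 0.282 0.05 ] [787. 283.] [30.  7.] 25.4
side boxtop/dial [108, 312, 18, 27, 55] [0.751 0.307 0.05 ] [752. 305.] [21. 60.] 11.9
side boxtop/dial [89, 330, 18, 10, 28] [0.778 0.338 0.05 ] [780. 337.] [ 8. 38.] 78.0
side high [241, 265, 17, 15, 187] [0.553 0.15  0.083] [554. 148.] [31. 30.] 34.9
side high [219, 304, 21, 17, 187] [0.56  0.252 0.079] [560. 252.] [31. 29.] 88.4
```

View pics/crop1.png

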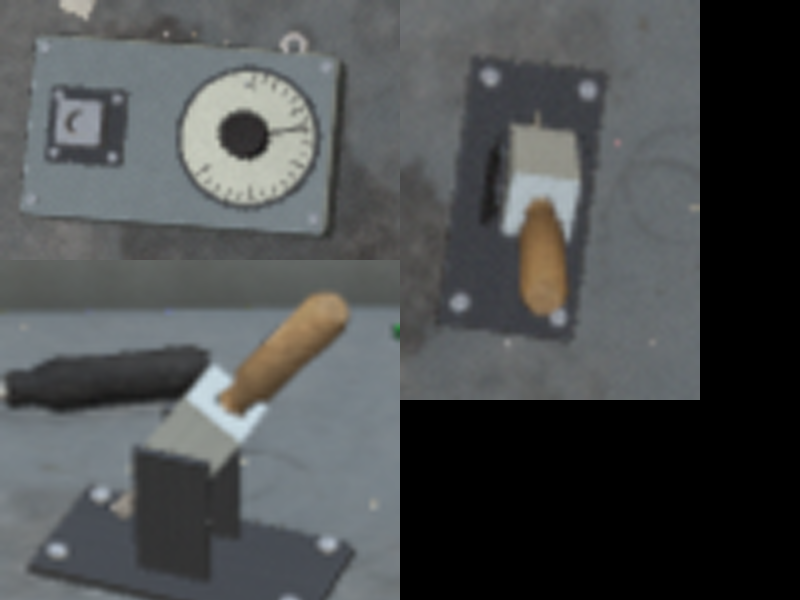

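Crop: the wood-handled driver sits in the light collar on the dark stand, so the choice is confirmed. The pointer is at about 80° clockwise of the checker's +x (crop pixel (300,128)). Knob is at (0.554, 0.1475), socket at (0.5595, 0.252), checker yaw about -3°. The heights (0.085, 0.080, 0.056) match the description.

Request:
carry_out(
  increments=[
    [-1,[-0.33,-0.13,0],0],
    [-1,[-0.66,-0.26,0],0],
    [-1,[-0.95,-0.37,0],0],
    [-1,[-0.95,-0.37,0],0],
  ],
)

```text
time_s: 0.5
ee_pos: [0.3536, 0.3728, 0.2049]
tool_rot: [-179.9, 0.1, 152.7]
wrist_force: [0.1, 1.0, 0.6]
opening: 0.997
gripper_force: 0.0
```

Request:
carry_out(
  increments=[
    [-1,[-0.33,-0.13,0],0],
    [-1,[-0.66,-0.26,0],0],
    [-1,[-0.95,-0.37,0],0],
    [-1,[-0.95,-0.37,0],0],
  ],
)

```text
time_s: 0.9
ee_pos: [0.4552, 0.2594, 0.2046]
tool_rot: [-179.9, 0.0, 152.8]
wrist_force: [-0.8, 0.7, 0.4]
opening: 1.0
gripper_force: 0.0
```

Request:
carry_out(
  increments=[
    [-1,[-0.33,-0.13,0],0.2],
    [-1,[-0.66,-0.26,0],0.4],
    [-1,[-0.95,-0.37,0],0.6],
    [-1,[-0.95,-0.37,0],0.8],
    [-1,[-0.95,-0.37,0],1],
    [-1,[-0.95,-0.37,0],1],
    [-1,[-0.95,-0.37,0],1],
  ],
)

```text
time_s: 1.6
ee_pos: [0.5542, 0.1503, 0.205]
tool_rot: [-179.9, -0.1, 108.2]
wrist_force: [0.1, -0.0, 0.3]
opening: 0.997
gripper_force: 0.0
```

```bash
cat >> h.py <<'E'
def go(p,yaw=None):
    s=ctrl.state();e=np.array(s["ee_pos"]);r=s["tool_rot"]
    from scipy.spatial.transform import Rotation as R
    M=R.from_euler("xyz",r,degrees=True).as_matrix()
    print("t",round(s["time_s"],2),"pos",e.round(4),"rot",np.round(r,1),"shift",(M.T@(np.array(p)-e)/.15).round(3),"turn",None if yaw is None else round(((r[2]-yaw+180)%360-180)/45,3),"op",round(s["opening"],3),"gf",round(s["gripper_force"],2),"wf",np.round(s["wrist_force"],1))
E
python3 -c "
from h import *
go([.554,.1475,.064],108)"
```

```text
t 1.6 pos [0.5542 0.1503 0.205 ] rot [-1.799e+02 -1.000e-01  1.082e+02] shift [-0.018 -0.006  0.94 ] turn 0.005 op 0.997 gf 0.0 wf [ 0.1 -0.   0.3]
```

Request:
carry_out(
  increments=[
    [-1,[-0.02,0,0.3],0],
    [-1,[-0.02,0,0.6],0],
    [-1,[-0.02,0,0.8],0],
    [-1,[-0.02,0,0.94],0],
    [-1,[-0.02,0,0.94],0],
    [0.5,[-0.02,0,0.94],0],
    [1,[-0.02,0,0.94],0],
    [1,[-0.02,0,0.94],0],
    [1,[-0.02,0,0.94],0],
    [1,[-0.02,0,0.94],0],
    [1,[-0.02,0,0.94],0],
  ],
  squeeze=10,
)

```text
time_s: 2.7
ee_pos: [0.5557, 0.1461, 0.0649]
tool_rot: [180.0, -0.0, 108.1]
wrist_force: [-0.2, -0.3, 0.4]
opening: 0.525
gripper_force: 0.0
```

Request:
carry_out(
  increments=[
    [1,[0,0,0],0],
    [1,[0,0,0],0],
    [1,[0,0,0],0],
    [1,[0,0,0],0],
    [1,[0,0,0],0],
    [1,[0,0,0],0],
  ],
)

```text
time_s: 3.3
ee_pos: [0.5538, 0.1456, 0.0644]
tool_rot: [-179.8, -0.0, 108.1]
wrist_force: [-4.8, -1.7, 4.0]
opening: 0.315
gripper_force: 10.0
```

Request:
carry_out(
  increments=[
    [1,[0,0,0],-0.15],
    [1,[0,0,0],-0.3],
    [1,[0,0,0],-0.45],
    [1,[0,0,0],-0.6],
    [1,[0,0,0],-0.75],
    [1,[0,0,0],-0.9],
    [1,[0,0,0],-1],
    [1,[0,0,0],-1],
  ],
)

```text
time_s: 4.1
ee_pos: [0.5542, 0.1458, 0.0643]
tool_rot: [-179.9, -0.1, 153.1]
wrist_force: [-3.9, -1.2, 3.2]
opening: 0.316
gripper_force: 10.0
```

Request:
carry_out(
  increments=[
    [1,[0,0,0],-0.15],
    [1,[0,0,0],-0.3],
    [1,[0,0,0],-0.45],
    [1,[0,0,0],-0.6],
    [1,[0,0,0],-0.7],
    [1,[0,0,0],-0.8],
    [1,[0,0,0],-0.9],
    [1,[0,0,0],-0.9],
  ],
)

```text
time_s: 4.9
ee_pos: [0.5562, 0.1467, 0.0643]
tool_rot: [179.9, 0.1, -166.5]
wrist_force: [-0.2, 1.7, -2.0]
opening: 0.313
gripper_force: 10.0
```

```bash
python3 -c "
from h import *
go([.554,.1475,.2]);print(ctrl.state()['torque'])"
```

```text
t 4.9 pos [0.5562 0.1467 0.0643] rot [ 1.799e+02  1.000e-01 -1.665e+02] shift [ 0.011  0.009 -0.905] turn None op 0.313 gf 10.0 wf [-0.2  1.7 -2. ]
[ 0.34100695 -0.06960285 -0.12998487]
```

Request:
carry_out(
  increments=[
    [1,[0,0,0],-0.1],
    [1,[0,0,0],-0.2],
    [1,[0,0,0],-0.2],
    [1,[0,0,0],-0.2],
  ],
)

```text
time_s: 5.3
ee_pos: [0.5562, 0.1472, 0.0644]
tool_rot: [179.9, 0.1, -157.5]
wrist_force: [1.6, 4.4, -2.7]
opening: 0.314
gripper_force: 10.0
```

```bash
python3 -c "
from h import *
go([.554,.1475,.2]);print(ctrl.state()['torque'])"
```

```text
t 5.3 pos [0.5562 0.1472 0.0644] rot [ 1.799e+02  1.000e-01 -1.575e+02] shift [ 0.011  0.009 -0.904] turn None op 0.314 gf 10.0 wf [ 1.6  4.4 -2.7]
[ 0.81676572 -0.31625254 -0.10603748]
```

Request:
carry_out(
  increments=[
    [-1,[0,0,0],0],
    [-1,[0,0,0],0],
    [-1,[0,0,0],0],
    [-1,[0,0,0],0],
    [-1,[0,0,0],0],
    [-1,[0,0,-0.3],0],
    [-1,[0,0,-0.6],0],
    [-1,[0,0,-0.95],0],
    [-1,[0,0,-1],0],
    [-1,[0,0,-1],0],
  ],
)

```text
time_s: 6.3
ee_pos: [0.557, 0.1463, 0.2178]
tool_rot: [-179.9, 0.4, -157.4]
wrist_force: [-0.2, 0.3, 0.0]
opening: 0.994
gripper_force: 0.0
```

```bash
python3 - <<'E'
from h import *
p,d=viewer.camera("side");t,_=viewer.camera("top")
W=np.hstack([cv2.resize(x,(400,400),interpolation=cv2.INTER_CUBIC) for x in(p[240:320,210:290],t[160:240,160:240])]);cv2.imwrite("pics/knob.png",W)
E
```

```text
(no output)
```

View pics/knob.png

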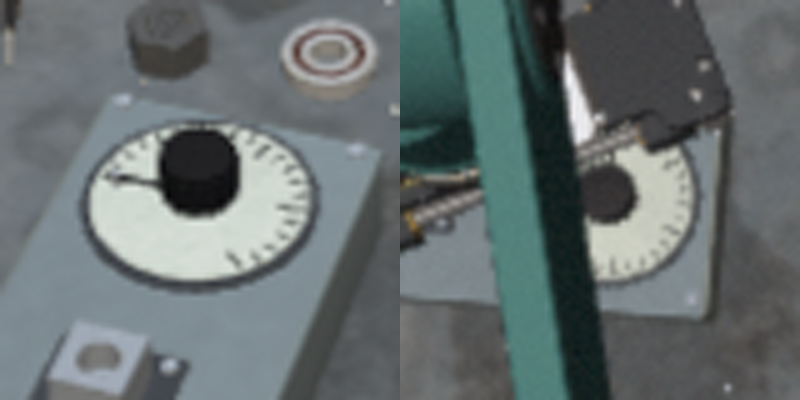

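```bash
python3 - <<'E'
from h import *
q=onz("side",231.6,275.6,.06)[:2]-[.554,.1475];print("pointer",q,np.degrees(np.arctan2(q[1],q[0])))
Q={}
for n in("top","side"):
    I=cv2.imread(f"pics/{n}0.png");P=cloud(n,np.load(n+"0.npy"))
    m=cv2.inRange(cv2.cvtColor(I,cv2.COLOR_BGR2HSV),(5,70,60),(25,255,255))&np.uint8(255*((P[...,2]>.06)&(P[...,2]<.3)&(P[...,0]>.3)&(P[...,0]<.9)&(abs(P[...,1])<.4)))
    k,l,st,ce=cv2.connectedComponentsWithStats(m);i=1+np.argmax(st[1:,4])
    v,u=np.where(l==i);c=np.float32(np.c_[u,v]);vx,vy,x0,y0=cv2.fitLine(c,cv2.DIST_L2,0,.01,.01).ravel()
    o,a=ray(n,x0,y0);_,b=ray(n,x0+20*vx,y0+20*vy);N=np.cross(a,b);N/=np.linalg.norm(N);Q[n]=(N,N@o,o,a/np.linalg.norm(a))
    z=P[...,2];w=(abs(z-.008)<.005)&(abs(P[...,1]+.18)<.1)&(abs(P[...,0]-.6)<.14)&(I.max(2)<75)
    k,l,st,ce=cv2.connectedComponentsWithStats(np.uint8(w));i=1+np.argmax(st[1:,4]);r=cv2.minAreaRect(np.float32(P[l==i][:,:2]*1000));print(n,"base",r)
d=np.cross(Q["top"][0],Q["side"][0]);d/=np.linalg.norm(d);d*=np.sign(d[2]);print("axis",d.round(3),"lean",np.degrees(np.arccos(d[2])),"az",np.degrees(np.arctan2(-d[1],-d[0])))
for z in(.102,.137,.154,.172):
    print(z,np.linalg.solve([Q["top"][0],Q["side"][0],[0,0,1]],[Q["top"][1],Q["side"][1],z]).round(4))
for n in Q:print(n, "handle centroid ray nearest axis")
o1,a1,o2,a2=*Q["top"][2:],*Q["side"][2:]
s=np.linalg.lstsq(np.c_[a1,-a2],o2-o1,rcond=None)[0];print(o1+a1*s[0],o2+a2*s[1])
go([.56,-.178,.24],174)
E
```

```text
pointer [ 0.03715169 -0.00259282] -3.9922093147019786
top base ((619.8775024414062, -190.30615234375), (74.93376159667969, 148.70558166503906), 82.70723724365234)
side base ((594.102294921875, -151.09906005859375), (91.23135375976562, 22.475732803344727), 4.111781120300293)
axis [-0.617  0.075  0.784] lean 38.40634703818652 az -6.896029562631729
0.102 [ 0.599  -0.1879  0.102 ]
0.137 [ 0.5715 -0.1845  0.137 ]
0.154 [ 0.5581 -0.1829  0.154 ]
0.172 [ 0.5439 -0.1812  0.172 ]
top handle centroid ray nearest axis
side handle centroid ray nearest axis
[ 0.56850147 -0.18434209  0.13943318] [ 0.56951623 -0.18416184  0.13953909]
t 6.4 pos [0.555  0.146  0.2129] rot [ 1.800e+02 -1.000e-01 -1.574e+02] shift [ 0.8   -2.006 -0.18 ] turn 0.636 op 1.002 gf 0.0 wf [-0.9 -0.8 -0.7]
```

The pointer reads about -4° against the checker's yaw of -3°, so it is at zero. Next is the driver, aiming for a grasp 26 mm towards the butt at (0.557, -0.183, 0.156).

Request:
carry_out(
  increments=[
    [-1,[0.13,-0.3,-0.2],0],
    [-1,[0.26,-0.6,-0.2],0],
    [-1,[0.4,-0.9,-0.2],0],
    [-1,[0.4,-1,-0.2],0],
    [-1,[0.4,-1,-0.2],0],
  ],
)

```text
time_s: 6.9
ee_pos: [0.557, -0.0181, 0.2408]
tool_rot: [179.9, -0.3, -157.6]
wrist_force: [-0.6, -0.1, -0.0]
opening: 1.004
gripper_force: 0.0
```

Request:
carry_out(
  increments=[
    [-1,[0.13,-0.3,0],0.15],
    [-1,[0.26,-0.6,0],0.3],
    [-1,[0.4,-0.9,0],0.45],
    [-1,[0.4,-1,0],0.65],
    [-1,[0.4,-1,0],0.65],
    [-1,[0.4,-1,0],0.65],
  ],
)

```text
time_s: 7.5
ee_pos: [0.56, -0.1754, 0.2426]
tool_rot: [179.9, -0.2, 173.6]
wrist_force: [0.5, 0.6, 0.7]
opening: 1.001
gripper_force: 0.0
```

```bash
python3 -c "
from h import *
go([.557,-.183,.137],173)"
```

```text
t 7.5 pos [ 0.56   -0.1754  0.2426] rot [179.9  -0.2 173.6] shift [ 0.012 -0.054  0.704] turn 0.014 op 1.001 gf 0.0 wf [0.5 0.6 0.7]
```

Request:
carry_out(
  increments=[
    [-1,[0.012,-0.05,0.0],0],
    [-1,[0.012,-0.05,0.25],0],
    [-1,[0.012,-0.05,0.5],0],
    [-1,[0.012,-0.05,0.7],0],
    [-1,[0.012,-0.05,0.7],0],
    [1,[0.012,-0.05,0.7],0],
    [1,[0.012,-0.05,0.7],0],
    [1,[0.012,-0.05,0.7],0],
    [1,[0.012,-0.05,0.7],0],
    [1,[0.012,-0.05,0.7],0],
    [1,[0.012,-0.05,0.7],0],
    [1,[0.012,-0.05,0.7],0],
  ],
  squeeze=20,
)

```text
time_s: 8.7
ee_pos: [0.5577, -0.1843, 0.1396]
tool_rot: [180.0, 0.0, 173.4]
wrist_force: [0.5, -0.3, 0.2]
opening: 0.44
gripper_force: 0.0
```

Request:
carry_out(
  increments=[
    [1,[0,0,0],0],
    [1,[0,0,0],0],
    [1,[0,0,0],0],
    [1,[0,0,0],0],
    [1,[0,0,0],0],
    [1,[0,0,0],0],
  ],
)

```text
time_s: 9.3
ee_pos: [0.5576, -0.1843, 0.1394]
tool_rot: [-180.0, -0.0, 173.4]
wrist_force: [0.2, -0.5, -0.1]
opening: 0.237
gripper_force: 20.0
```

```bash
python3 - <<'E'
from h import *
go([.557-.6*.11,-.183+.075*.11,.137+.795*.11],173)
p,d=viewer.camera("side")
cv2.imwrite("pics/grip.png",cv2.resize(p[110:230,210:330],(600,600),interpolation=cv2.INTER_CUBIC))
E
```

```text
t 9.3 pos [ 0.5576 -0.1843  0.1394] rot [-180.    -0.   173.4] shift [ 0.449  0.012 -0.567] turn 0.009 op 0.237 gf 19.98 wf [ 0.2 -0.5 -0.1]
```

View pics/grip.png

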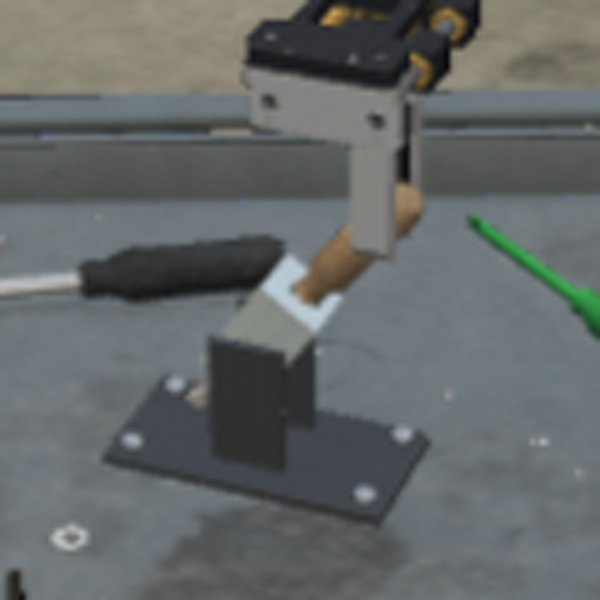

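The view shows the fingers straddling the wooden handle near its butt (crop (385,205)), with an opening of 22 mm. Now I draw it along its axis.

Request:
carry_out(
  increments=[
    [1,[0.05,0,-0.065],0],
    [1,[0.1,0,-0.13],0],
    [1,[0.15,0,-0.2],0],
    [1,[0.2,0,-0.265],0],
    [1,[0.25,0,-0.33],0],
    [1,[0.3,0,-0.395],0],
    [1,[0.35,0,-0.46],0],
    [1,[0.4,0,-0.53],0],
    [1,[0.45,0,-0.6],0],
    [1,[0.5,0,-0.67],0],
    [1,[0.55,0,-0.73],0],
    [1,[0.6,0,-0.8],0],
  ],
)

```text
time_s: 10.55
ee_pos: [0.4676, -0.1737, 0.2601]
tool_rot: [180.0, -0.0, 173.4]
wrist_force: [0.1, 0.2, -1.6]
opening: 0.235
gripper_force: 20.0
```

Request:
carry_out(
  increments=[
    [1,[0.1,0,-0.2],0],
    [1,[0.1,0,-0.4],0],
    [1,[0.1,0,-0.5],0],
    [1,[0.1,0,-0.5],0],
  ],
)

```text
time_s: 10.95
ee_pos: [0.4538, -0.1725, 0.338]
tool_rot: [-179.9, 0.3, 173.4]
wrist_force: [-0.4, 0.8, -1.6]
opening: 0.238
gripper_force: 20.0
```

```bash
python3 - <<'E'
from h import *
go([.5595,.252,.26],173)
p,d=viewer.camera("side")
cv2.imwrite("pics/drawn.png",p[0:240,150:450])
E
```

```text
t 10.95 pos [ 0.4538 -0.1725  0.338 ] rot [-179.9    0.3  173.4] shift [-0.371  2.893  0.516] turn 0.009 op 0.238 gf 19.99 wf [-0.4  0.8 -1.6]
```

View pics/drawn.png

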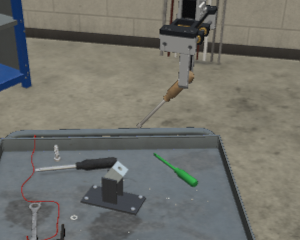

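The driver is out and held at (183,88), tip at (140,125), still slanted. I'll loosen the grip to the minimum so it can swing down.

Request:
carry_out(
  increments=[
    [1,[0,0,0],0],
    [1,[0,0,0],0],
    [1,[0,0,0],0],
    [1,[0,0,0],0],
    [1,[0,0,0],0],
    [1,[0,0,0],0],
  ],
  squeeze=3,
)

```text
time_s: 11.6
ee_pos: [0.4534, -0.1721, 0.3343]
tool_rot: [180.0, -0.0, 173.4]
wrist_force: [-0.2, -0.4, -0.5]
opening: 0.239
gripper_force: 3.0
```

```bash
cat >> h.py <<'E'
def lean(save=None):
    # driver pixels below the fingers, seen in depth from the side camera: points near the grasp, within 0.2 m
    s=ctrl.state();g=np.array(s["ee_pos"])
    p,d=viewer.camera("side");P=cloud("side",d);z=P[...,2]
    m=(d>0)&(z<g[2]-.004)&(z>g[2]-.155)&(np.hypot(P[...,0]-g[0],P[...,1]-g[1])<.15)
    k,l,st,ce=cv2.connectedComponentsWithStats(np.uint8(m));i=1+np.argmax(st[1:,4]);q=P[l==i]
    c=q.mean(0);v=np.linalg.svd(q-c)[2][0];v*=np.sign(v[2])
    lo=q[np.argsort(z[l==i])[:6]].mean(0)
    print("n",len(q),"axis",v.round(3),"lean deg",np.degrees(np.arccos(v[2])).round(1),"tip",lo.round(4),"tcp",g.round(4))
    if save:cv2.imwrite(save,p)
E
python3 -c "
from h import *
lean('pics/l1.png');go([.5595,.252,.26],173)"
```

```text
n 329 axis [-0.361  0.094  0.928] lean deg 21.9 tip [ 0.5145 -0.1783  0.1929] tcp [ 0.4534 -0.1721  0.3343]
t 11.65 pos [ 0.4534 -0.1721  0.3344] rot [180.   -0.  173.4] shift [-0.378  2.89   0.496] turn 0.009 op 0.238 gf 3.0 wf [ 0.5 -0.5 -1.5]
```

Request:
carry_out(
  increments=[
    [1,[0,0,0],0],
    [1,[0,0,0],0],
    [1,[0,0,0],0],
    [1,[0,0,0],0],
    [1,[0,0,0],0],
    [1,[0,0,0],0],
  ],
)

```text
time_s: 12.25
ee_pos: [0.4534, -0.1721, 0.3345]
tool_rot: [180.0, 0.0, 173.4]
wrist_force: [0.3, 0.1, -1.2]
opening: 0.237
gripper_force: 3.0
```

```bash
python3 -c "
from h import *
lean('pics/l2.png')"
```

```text
n 324 axis [-0.362  0.098  0.927] lean deg 22.0 tip [ 0.5147 -0.1793  0.1931] tcp [ 0.4534 -0.1721  0.3345]
```

It stuck at a 22° lean, held by friction. A quick jerk towards +x should swing the tip back.

Request:
carry_out(
  increments=[
    [1,[-0.2,0,0],0],
    [1,[-0.3,0,0],0],
    [1,[-0.36,0,0],0],
    [1,[-0.39,0,0],0],
    [1,[-0.4,0,0],0],
    [1,[-0.4,0,0],0],
  ],
)

```text
time_s: 12.9
ee_pos: [0.5127, -0.179, 0.3347]
tool_rot: [-180.0, 0.0, 173.4]
wrist_force: [-0.5, 0.1, -0.8]
opening: 0.239
gripper_force: 3.0
```

```bash
python3 -c "
from h import *
lean('pics/l3.png')"
```

```text
n 323 axis [-0.13   0.069  0.989] lean deg 8.5 tip [ 0.5368 -0.18    0.1845] tcp [ 0.5127 -0.179   0.3347]
```

Request:
carry_out(
  increments=[
    [1,[-0.28,0,0],0],
    [1,[-0.5,0,0],0],
    [1,[-0.65,0,0],0],
    [1,[-0.75,0,0],0],
    [1,[-0.8,0,0],0],
    [1,[-0.82,0,0],0],
    [1,[-0.82,0,0],0],
  ],
)

```text
time_s: 13.65
ee_pos: [0.6348, -0.1932, 0.3348]
tool_rot: [-180.0, 0.0, 173.4]
wrist_force: [0.9, 1.2, -1.0]
opening: 0.236
gripper_force: 3.0
```

```bash
python3 -c "
from h import *
lean('pics/l4.png');go([.5595,.252,.26],173)"
```

```text
n 324 axis [0.071 0.042 0.997] lean deg 4.7 tip [ 0.6253 -0.1917  0.1825] tcp [ 0.6348 -0.1932  0.3348]
t 13.7 pos [ 0.6346 -0.1932  0.335 ] rot [-180.     0.   173.4] shift [0.84 2.89 0.5 ] turn 0.008 op 0.234 gf 3.0 wf [ 0.  -0.4 -0.5]
```

Request:
carry_out(
  increments=[
    [1,[0,0,0],0],
    [1,[0,0,0],0],
    [1,[0,0,0],0],
    [1,[0.03,0.1,0],0],
    [1,[0.08,0.3,0],0],
    [1,[0.14,0.5,0],0],
    [1,[0.2,0.7,0],0],
    [1,[0.25,0.9,0],0],
    [1,[0.26,0.98,0],0],
    [1,[0.26,1,0],0],
  ],
  squeeze=20,
)

```text
time_s: 14.7
ee_pos: [0.6134, -0.0379, 0.335]
tool_rot: [-180.0, 0.1, 173.5]
wrist_force: [-0.5, -0.1, -1.6]
opening: 0.234
gripper_force: 20.0
```

Request:
carry_out(
  increments=[
    [1,[0.03,0.1,0],0],
    [1,[0.08,0.3,0],0],
    [1,[0.14,0.5,0],0],
    [1,[0.2,0.7,0],0],
    [1,[0.25,0.9,0],0],
    [1,[0.26,0.98,0],0],
    [1,[0.26,1,0],0],
  ],
)

```text
time_s: 15.4
ee_pos: [0.5923, 0.1145, 0.3342]
tool_rot: [-180.0, -0.0, 173.4]
wrist_force: [0.2, -1.1, -2.1]
opening: 0.233
gripper_force: 20.0
```

Request:
carry_out(
  increments=[
    [1,[0.03,0.1,0],0],
    [1,[0.08,0.3,0],0],
    [1,[0.14,0.5,0],0],
    [1,[0.2,0.7,0],0],
    [1,[0.25,0.85,0],0],
    [1,[0.26,0.88,0],0],
    [1,[0.26,0.88,0],0],
    [1,[0.26,0.88,0],0],
  ],
)

```text
time_s: 16.2
ee_pos: [0.5691, 0.2482, 0.3345]
tool_rot: [-180.0, 0.0, 173.3]
wrist_force: [0.4, -0.1, -0.9]
opening: 0.237
gripper_force: 20.0
```

```bash
python3 -c "
from h import *
lean('pics/l5.png');go([.568,.2505,.262],173)"
```

```text
n 560 axis [0.065 0.038 0.997] lean deg 4.3 tip [0.5614 0.2494 0.1816] tcp [0.5691 0.2482 0.3345]
t 16.25 pos [0.5692 0.248  0.3345] rot [-180.     0.   173.3] shift [0.01  0.016 0.484] turn 0.006 op 0.235 gf 20.0 wf [-0.1  0.6 -0.8]
```

Request:
carry_out(
  increments=[
    [1,[0.01,0.02,0.1],0],
    [1,[0.01,0.02,0.2],0],
    [1,[0.01,0.02,0.3],0],
    [1,[0.01,0.02,0.4],0],
    [1,[0.01,0.02,0.46],0],
    [1,[0.01,0.02,0.46],0],
    [1,[0.01,0.02,0.46],0],
    [1,[0.01,0.02,0.46],0],
    [1,[0.01,0.02,0.46],0],
  ],
)

```text
time_s: 17.15
ee_pos: [0.5679, 0.2526, 0.2667]
tool_rot: [179.9, 0.1, 173.4]
wrist_force: [-0.2, -0.5, -0.5]
opening: 0.238
gripper_force: 20.0
```

```bash
python3 - <<'E'
from h import *
lean('pics/end.png');go([.568,.2505,.262],173)
I=cv2.imread('pics/end.png');cv2.imwrite('pics/endc.png',cv2.resize(I[180:360,150:330],(600,600),interpolation=cv2.INTER_CUBIC))
E
```

```text
n 484 axis [0.062 0.036 0.997] lean deg 4.1 tip [0.5579 0.2549 0.1145] tcp [0.5679 0.2526 0.2667]
t 17.2 pos [0.5678 0.2527 0.2665] rot [1.800e+02 1.000e-01 1.734e+02] shift [-0.003 -0.014  0.03 ] turn 0.009 op 0.239 gf 20.0 wf [ 0.2  0.6 -0.4]
```

View pics/endc.png

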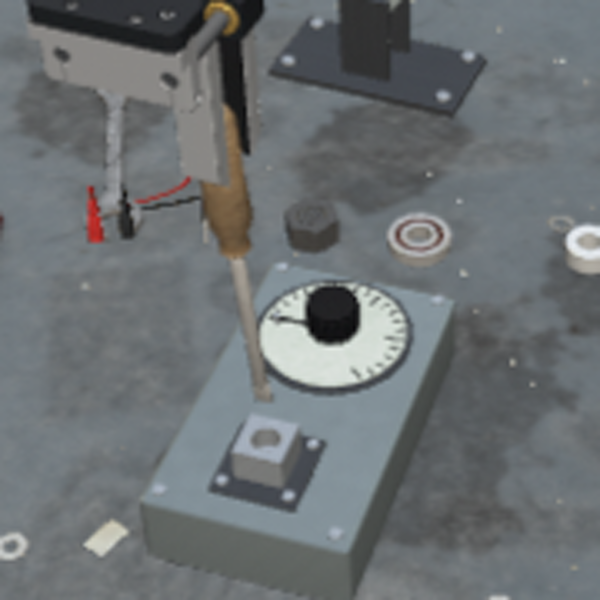

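The tip is at crop (262,398), directly over the socket's hole at (267,438), about 34 mm above the mouth. Its measured sideways offset is 3 mm. The pointer is at zero, the nut, bearing and spacer have not moved, and nothing touches the checker or the stand.

```bash
python3 -c "
from bench import hand_in
print(hand_in())"
```

```text
the job is handed in; nothing more can be done
None
```

The job is handed in, with no verdict returned: the pointer was turned back to zero first, then the wood-handled driver was drawn and is held about 4° off upright, its tip about 34 mm above the socket's mouth and 3 mm off centre.

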